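Fit the deck crane onto its servo coupling

TASK

Take the yellow deck crane out of its wooden stand and lower it into the steel collar on the boat's deck. The hidden servo coupling inside stands at some angle to starboard: pressing only lightly, turn the crane until its tongue drops into the slot and the crane sits fully down on the collar. Then, using the engaged drive, gently swing the jib round to point straight at the bow and let go, leaving the bottles and the sanding block alone.

Things in the scene. Friction and masses are not known exactly. Their poses are not given: they have to be found in the camera images.
- crane_cab (a point): Centre of the crane's yellow cab, a box 34 (x) x 28 (y) x 50 (z) mm on the vertical turning axis; grip it from above across its 28 mm. x runs along the jib, z up. The jib, a 10 mm square bar, leaves the cab forward at its top, ending 23 mm above this point at most; a black counterweight 24 mm wide reaches 31 mm behind the axis. About 160 g. It starts standing in the stand's hole.
- jib_tip (a point): Front end of the jib: 80 mm ahead of the crane's turning axis and 18 mm above crane_cab. Same axes.
- flange (a point): On the turning axis, 31 mm below crane_cab: underside of the crane's round flange, 44 mm across, 6 mm thick. Below it a round stem 32 mm across, 16 mm long, with a tapered foot, and under that a brass tongue 28 mm long (along the jib direction), 6 mm wide, 7 mm deep. At the start the flange rests on the stand.
- collar (a point): Centre of the mouth of the steel collar on the deck, at its top face, on which the flange comes to rest. x points to the bow, y to port, z up. The collar is 54 mm square, 28 mm high, its bore 34 mm across. The deck is 28 mm below; the wheelhouse begins 125 mm ahead and is 57 mm high above the deck.
- coupling_top (a point): On the bore's axis, 16 mm below the collar's mouth: the top of the orange servo coupling. A slot 9 mm wide, 8 mm deep runs across it. Axes are the boat's: the slot's angle is NOT measured. It starts 0.40 to 1.35 rad to starboard of the bow line (clockwise from above), where the jib will point when the tongue fits. Until then the tongue rides on top and the flange stands 7 mm high.
- boat: Blue and red model workboat 415 x 128 mm, fixed in a cradle. Origin on the bench 143 mm below the collar's mouth; x to the bow (285 mm ahead), y to port; stern 130 mm behind. Its coupling keeps its angle by a friction of 0.2 N m, not following light rubbing, and turns with the engaged crane from 1.6 rad starboard to 0.5 rad port. Delicate: pushing the crane on it with over 40 N breaks it.
- stand: Fixed wooden drying stand 75 x 75 mm, 40 mm high, with a 34 mm round hole straight through; origin at the centre of its underside.
- jar_mid (a point): Bystander: middle of a paint jar, 52 mm across, 60 mm high, standing on the bench.
- glue_mid (a point): Bystander: middle of a white glue bottle, 42 mm across, 120 mm high, standing on the bench.
- block_mid (a point): Bystander: middle of a cork sanding block 90 x 50 x 30 mm lying on the bench.

How it is judged:
By the outcome, as a careful person would: the job done as asked, in the order asked, and still so for the second after the job is handed in, with the robot touching nothing.
It also fails if it takes over 67 s, if anything falls off the work surface, if the arm or the gripper's body presses on something with over 40 N, if the wrist force passes 120 N, or if a joint passes its speed limit or range.

ROBOT

A 7-joint arm with a two-finger parallel gripper is mounted at the origin on the work surface. World frame = base frame: x ahead of the robot, y to its left, z up, the work surface at z = 0. Lengths are in m, angles in rad, forces in N, time in s.
With the tool pointing down it reaches from about 0.4 to 0.875 m from the base axis. Payload 19.3 kg.
Tool frame: the origin (TCP) lies midway between the tips of the shut fingers; the grasp point (between the pads) lies 19 mm behind it; z points along the fingers, y is the line along which they close (so a half turn about z gives the same grasp; the last joint's range is limited). The gripper opens to 85 mm and grips with 20 to 120 N. Pads are 22 mm wide; open, the fingers measure 114 mm over their backs; the gripper's body (76 mm by 85 mm) begins 54 mm behind the grasp point. The pads swing forward as they close: fully open they stand 13 mm farther back than shut.
Start: joints at [1.036, 0.521, -0.036, 1.599, 0.021, 1.021, -0.113], TCP at [0.28, -0.559, 0.231] pointing down, gripper open.
Joint ranges: [-2.91, 2.91], [-0.3, 2.13], [-1.5, 1.42], [0.17, 2.43], [-1.26, 4.41], [0.16, 1.93], [-2.52, 2.52]. Speed limits (rad/s): [1.89, 1.89, 2.39, 2.39, 3.01, 3.01, 3.01].

INTERFACE

Orientations are given as [roll, pitch, yaw] about the fixed x, y, z axes, in that order (R = Rz(yaw) Ry(pitch) Rx(roll)).
In Python, from workcell import * gives the robot as it stands. The module is installed in compiled form; this text tells all that it offers.
- The arm moves only by the tool play_rows, never from a script. Its argument "deltas" is a list of rows, each a list of 7 numbers: the shift along the tool's x, y, z in units of 500 mm (1.0 is 500 mm), then the turn, a rotation vector about the tool's x, y, z in units of 120 degrees (1.0 is 120 degrees), then the closure, from 0 (fully open) to 1 (shut). A call has 1 to 10 rows; each row is the pose to reach, as a shift and turn from the pose commanded when the call began, along the tool's axes at that moment; what a row does not reach only later rows make up. A row lasts 1/10 s, in which the tool goes at most 50 mm and 8.59 degrees, less where a joint would pass 70% of its speed; a pose out of reach is approached as far as the arm can. A call with a number of a shift or a turn outside -1 to 1 is refused whole. A call with a gripper value outside its range is refused whole. The fingers move at their own pace and stop on an object; "newtons" is the grip in N (left out, the last holds). Time passes only in rows, so rows that repeat a pose let the fingers close. It gives the time, the measured TCP pose, the force, the opening and the grip force at its end, in the units of the state.
- observe(): the state, without advancing time (a new reading comes with each control period).
- grab_frame(name): name is "side" or "top" or "wrist"; returns the picture (420x560x3 uint8, red, green, blue); there is no depth.
- get_calibration(name): a dict with "fovy" (degrees; the focal length in pixels is half the picture's height over the tangent of half this angle, whatever the lens; pixels are square), "cx", "cy" (the principal point, pixels), "k1" (the pictures are not rectified: a ray, as slopes to the right and down, at radius r is drawn at 1 + k1 r^2 times it, then the intrinsics apply), "xyz" and "rotation" of the camera in the world. Camera axes: x right, y down, z forward; pixel columns grow to the right and rows downward; lengths in m; the calibration is good to about 2 mm. A picture is of the moment at which its call begins: read the wrist's pose just before it. get_calibration takes no time and is no camera call; for the wrist camera it gives the pose at the moment of the call.
- job_done(): hands the job in; it is judged then, once.
The state is a dict: "clock": time; "qpos": joint angles; "qd": joint speeds; "joint_efforts": joint torques, N m; "position": TCP position; "tool_rot": TCP orientation; "force": force on the tool from outside, world axes, zero at the start; "moment": the same for the moment, N m; "grip_width": finger opening in m; "finger_force": force on a finger pad.
Only numpy, scipy, OpenCV 4.12 (cv2) and the standard library are available. Lean on these libraries where they do the work, as an engineer would, in place of code of your own. Each camera call takes 0.05 s, during which the arm holds its last target. There are 200 camera calls.

## Working session

There is one attempt and no reset: what is moved stays moved. The work goes in short steps, Python scripts to look and compute and a tool call to move; the robot and the scene stay as the last step left them, time stands still between calls to the robot, and variables do not carry over. Pictures are saved under pics/ and viewed, at most 10 in all, crops included, and the job is handed in when it is done.

Besides the shell and the picture viewer there is one more tool, called after "Call:" as a command line: name --pt "numbers of a row" for each row, then --argument value for the rest. play_rows: Moves the arm, as the interface text tells. Its arguments: {"type":"object","properties":{"deltas":{"type":"array"},"newtons":{"type":"number"}},"required":["deltas"]}

```bash
mkdir -p pics; cat > h.py <<'E'
from workcell import *
import numpy as np, cv2
from scipy.spatial.transform import Rotation as R
def K(c): 
    f=210/np.tan(np.radians(c["fovy"])/2); return f
def ray(c,u,v):
    f=K(c); d=np.array([(u-c["cx"])/f,(v-c["cy"])/f]); p=d.copy()
    for _ in range(20): p=d/(1+c["k1"]*(p@p))
    return np.array(c["xyz"]),np.array(c["rotation"])@np.array([p[0],p[1],1.])
def onz(c,u,v,z):
    o,d=ray(c,u,v); return o+d*(z-o[2])/d[2]
def proj(c,P):
    q=np.array(c["rotation"]).T@(np.array(P)-np.array(c["xyz"])); p=q[:2]/q[2]; p=p*(1+c["k1"]*(p@p)); return p*K(c)+[c["cx"],c["cy"]]
def save(n,im): cv2.imwrite("pics/"+n+".png",cv2.cvtColor(im,cv2.COLOR_RGB2BGR))
E
python3 - <<'E'
from h import *
for n in ("top","side"):
    c=get_calibration(n); print(n,{k:np.round(np.array(v),4).tolist() for k,v in c.items()})
    im=grab_frame(n); np.save(n+"0.npy",im); save(n+"0",im)
print(observe())
E
```

```text
top {'fovy': 46.27, 'cx': 275.1522, 'cy': 209.4047, 'k1': 0.0569, 'xyz': [0.4087, 0.0121, 1.2763], 'rotation': [-2.9699, 0.0055, -1.5967]}
side {'fovy': 50.8625, 'cx': 277.557, 'cy': 213.4009, 'k1': -0.0645, 'xyz': [0.0535, 0.6503, 0.631], 'rotation': [-2.1285, -0.0204, -2.3955]}
{'clock': 0.1, 'qpos': array([ 1.03579482,  0.52200739, -0.03634077,  1.59991948,  0.02113493,
        1.0211028 , -0.11280969]), 'qd': array([ 1.02041673e-03, -1.71911976e-03,  1.13653942e-03, -2.69641099e-03,
        9.19105776e-04, -5.37665272e-05, -1.75287505e-03]), 'joint_efforts': array([ 5.40135559e-03, -9.28471398e+01,  1.98598087e+00, -3.70531082e+01,
        1.84496393e-02,  5.43348186e-03,  1.38372711e-04]), 'position': array([ 0.28001465, -0.5584335 ,  0.23076139]), 'tool_rot': array([-3.14053640e+00,  1.11423518e-05,  4.64757817e-01]), 'force': array([ 0.61253176, -0.77099796, -0.25636618]), 'moment': array([ 0.01524153, -0.01242455, -0.01980935]), 'finger_force': 0.0, 'grip_width': 0.08541302313295848}
```

View pics/top0.png

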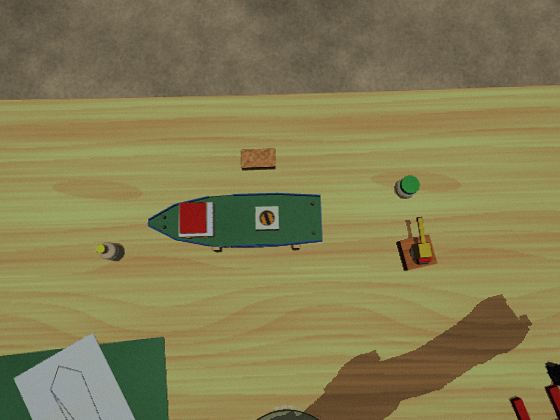

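View pics/side0.png

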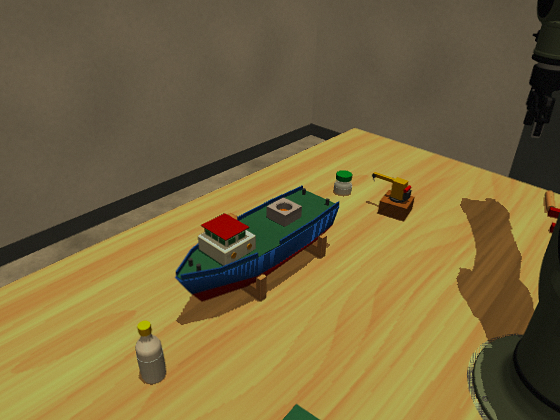

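The top view shows the boat with its bow to the left, the collar at (267,217), and the crane in its stand at about (423,252) with the jib pointing up the image. The jar is at (407,186), the block at (258,159) and the glue at (110,250). The side view agrees.

```bash
cat >> h.py <<'E'
_g=get_calibration
def get_calibration(n):
    c=_g(n); c["rotation"]=R.from_euler("xyz",c["rotation"]).as_matrix() if np.size(c["rotation"])==3 else c["rotation"]; return c
def blobs(m,mina=8):
    n,l,s,ce=cv2.connectedComponentsWithStats(m.astype(np.uint8)); return [(s[i].tolist(),ce[i].round(2).tolist()) for i in range(1,n) if s[i][4]>=mina]
E
python3 - <<'E'
from h import *
im=np.load("top0.npy"); c=get_calibration("top")
hsv=cv2.cvtColor(im,cv2.COLOR_RGB2HSV)
H,S,V=[hsv[...,i].astype(int) for i in range(3)]
y=(H>22)&(H<32)&(S>200)&(V>120); print("yellow",blobs(y))
w=(S<60)&(V>120); w2=w.copy(); w2[:, :240]=0;w2[:,300:]=0;w2[:195]=0;w2[250:]=0; print("collar",blobs(w2))
print("red",blobs((S>200)&((H<5)|(H>175))&(V>120)))
print(onz(c,267,217.5,.143), onz(c,423,257,.096), onz(c,420,218,.09), onz(c,149,222,.15), onz(c,321,218,.13))
print("jar",onz(c,409,184,.06),"glue",onz(c,101,249,.12),"block",onz(c,258,158,.03))
a=cv2.resize(im[190:240,240:300],None,fx=7,fy=7,interpolation=cv2.INTER_NEAREST)
b=cv2.resize(im[210:275,390:440],None,fx=7,fy=7,interpolation=cv2.INTER_NEAREST)
o=np.zeros((455,780,3),np.uint8);o[:350,:420]=a;o[:455,425:775]=b;save("crop",o)
E
```

```text
yellow []
collar [([255, 206, 24, 23, 343], [266.94, 216.94])]
red [([180, 203, 26, 30, 727], [192.48, 217.53]), ([419, 258, 12, 4, 38], [424.39, 259.34]), ([550, 387, 10, 23, 101], [555.85, 395.76]), ([515, 399, 13, 20, 132], [521.0, 408.21])]
[0.58670236 0.03275721 0.143     ] [ 0.48913774 -0.33546464  0.096     ] [ 0.58395312 -0.33747866  0.09      ] [0.58245296 0.30532412 0.15      ] [ 0.58415185 -0.09425568  0.13      ]
jar [ 0.67563805 -0.32544871  0.06      ] glue [0.52621363 0.42347626 0.12      ] block [0.76280504 0.05473872 0.03      ]
```

View pics/crop.png

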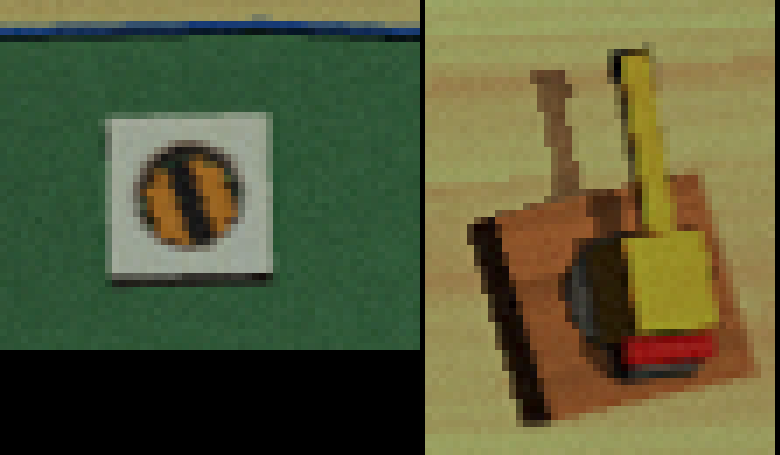

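The crop shows the slot as a dark band leaning up and left, about 1.25 rad to starboard. The cab top centre is at about pixel (425,250), and the jib runs up to (420,217).

```bash
python3 - <<'E'
from h import *
im=np.load("top0.npy"); c=get_calibration("top")
hsv=cv2.cvtColor(im,cv2.COLOR_RGB2HSV)
H,S,V=[hsv[...,i].astype(int) for i in range(3)]
print(hsv[248,426],hsv[225,421],hsv[248,414], hsv[217,267],hsv[217,262])
y=(H>22)&(H<34)&(S>170)&(V>100); b=[q for q in blobs(y,60)]; print(b)
m=np.zeros(y.shape,bool); m[205:275,405:440]=y[205:275,405:440]
rows={r:(np.where(m[r])[0].min(),np.where(m[r])[0].max()) for r in range(205,275) if m[r].any()}; print(rows)
# slot
d=(V<70); d2=np.zeros_like(d); d2[210:226,258:276]=d[210:226,258:276]
for r in range(208,228): print(''.join('#' if V[r,x]<70 else ('o' if S[r,x]>150 else '.') for x in range(252,284)))
# boat line: wheelhouse red roof + collar
w=(S<60)&(V>120); w[:, :240]=0;w[:,300:]=0;w[:195]=0;w[250:]=0
k=cv2.minAreaRect(np.argwhere(cv2.morphologyEx(w.astype(np.uint8),cv2.MORPH_CLOSE,np.ones((13,13))))[:,::-1].astype(np.float32)); print(k, onz(c,*k[0],.143))
E
```

```text
[ 27 193 151] [ 25 198 151] [ 17 177  46] [120  12  22] [ 16 201 156]
[([418, 218, 14, 40, 255], [423.34, 242.09])]
{218: (np.int64(418), np.int64(421)), 219: (np.int64(418), np.int64(421)), 220: (np.int64(418), np.int64(421)), 221: (np.int64(418), np.int64(421)), 222: (np.int64(419), np.int64(421)), 223: (np.int64(419), np.int64(422)), 224: (np.int64(419), np.int64(422)), 225: (np.int64(419), np.int64(422)), 226: (np.int64(419), np.int64(422)), 227: (np.int64(419), np.int64(422)), 228: (np.int64(419), np.int64(422)), 229: (np.int64(420), np.int64(423)), 230: (np.int64(420), np.int64(423)), 231: (np.int64(420), np.int64(423)), 232: (np.int64(420), np.int64(423)), 233: (np.int64(420), np.int64(423)), 234: (np.int64(420), np.int64(423)), 235: (np.int64(421), np.int64(424)), 236: (np.int64(421), np.int64(424)), 237: (np.int64(421), np.int64(424)), 238: (np.int64(421), np.int64(424)), 239: (np.int64(421), np.int64(424)), 240: (np.int64(421), np.int64(424)), 241: (np.int64(421), np.int64(424)), 242: (np.int64(422), np.int64(425)), 243: (np.int64(424), np.int64(429)), 244: (np.int64(418), 
[... 528 characters left out ...]
.
................................
................................
............######..............
...........#####o###............
..........#####oooo##...........
.........#oo###ooooo#...........
.........#ooo###oooo.#..........
........#ooo####oooo##..........
........ooooo###ooooo#..........
........#oooo####oooo...........
.........ooooo###oooo...........
........#ooooo###ooooo..........
.........#oooo.###ooo...........
..........ooooo###oo............
...........oooo####.............
.............oo.##..............
................................
................................
................................
((266.5, 217.0), (22.0, 23.0), 90.0) [0.58791438 0.0338967  0.143     ]
```

```bash
cat >> h.py <<'E'
def plan(P,yaw,n=""):
    s=observe(); p=np.array(s["position"]); Rm=R.from_euler("xyz",s["tool_rot"])
    d=Rm.inv().apply(np.array(P)-p)/0.5; rv=(Rm.inv()*R.from_euler("xyz",[np.pi,0,yaw])).as_rotvec()/np.radians(120)
    print("move",n,d.round(4),rv.round(4), "mm",np.linalg.norm(np.array(P)-p).round(4)*1000)
E
python3 - <<'E'
from h import *
c=get_calibration("top")
a=onz(c,420.0,220,.094);b=onz(c,423.1,241,.094);print(a,b,np.arctan2(*(a-b)[1::-1]))
cab=onz(c,425.2,250.2,.096);print(cab)
s1=onz(c,266,213,.127);s2=onz(c,269,223,.127);print("slotyaw",np.arctan2(*(s1-s2)[1::-1]))
w=get_calibration("wrist");Rm=R.from_euler("xyz",observe()["tool_rot"]).as_matrix()
print("cam in tool",Rm.T@(w["xyz"]-observe()["position"]),(Rm.T@w["rotation"]).round(3).tolist(),w["fovy"])
plan([cab[0],cab[1],.25],np.arctan2(*(a-b)[1::-1]))
E
```

```text
[ 0.57848042 -0.33592571  0.094     ] [ 0.52746603 -0.33933656  0.094     ] 0.06676118508914025
[ 0.50516628 -0.3419433   0.096     ]
slotyaw 0.26474594349716424
cam in tool [ 0.08368037  0.00126381 -0.14216203] [[0.001, -0.946, -0.324], [1.0, 0.001, 0.0], [0.0, -0.324, 0.946]] 64.33638271281947
move  [ 0.5966 -0.1853 -0.0383] [-5.0e-04  1.0e-04  1.9e-01] mm 312.90000000000003
```

Call:
play_rows --pt "0.085 -0.026 -0.005 0 0 0.03 0" --pt "0.17 -0.053 -0.011 0 0 0.06 0" --pt "0.255 -0.08 -0.016 0 0 0.09 0" --pt "0.34 -0.106 -0.022 0 0 0.12 0" --pt "0.425 -0.132 -0.027 0 0 0.15 0" --pt "0.51 -0.16 -0.033 0 0 0.17 0" --pt "0.597 -0.185 -0.038 0 0 0.19 0" --pt "0.597 -0.185 -0.038 0 0 0.19 0" --pt "0.597 -0.185 -0.038 0 0 0.19 0" --pt "0.597 -0.185 -0.038 0 0 0.19 0" --newtons 40

```text
clock: 1.1
position: [0.5046, -0.3431, 0.2501]
tool_rot: [3.141, 0.001, 0.066]
force: [0.2, 0.3, 0.0]
grip_width: 0.0856
finger_force: 0.0
```

```bash
python3 - <<'E'
from h import *
s=observe();print(s["position"],s["tool_rot"],s["clock"])
c=get_calibration("wrist");im=grab_frame("wrist");np.save("w1.npy",im)
import pickle;pickle.dump(c,open("w1.pkl","wb"))
save("w1",im)
print(proj(c,[.505,-.342,.096]))
E
```

```text
[ 0.50462038 -0.34305449  0.25005705] [3.14146398e+00 8.12876499e-04 6.60032587e-02] 1.1
[279.75689818 191.67649074]
```

View pics/w1.png

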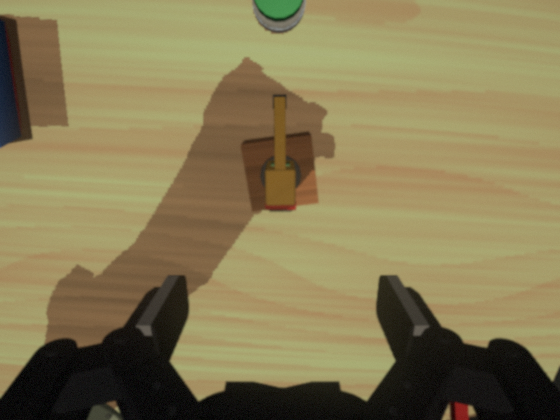

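The crane's jib runs vertically from (280,95) to (280,165) in the wrist view, and its cab top is at about (281,187). The image is shadowed by the gripper.

```bash
python3 - <<'E'
from h import *
import pickle
im=np.load("w1.npy");c=pickle.load(open("w1.pkl","rb"))
hsv=cv2.cvtColor(im,cv2.COLOR_RGB2HSV);H,S,V=[hsv[...,i].astype(int) for i in range(3)]
print(hsv[187,280],hsv[120,280],hsv[187,262],hsv[150,255],hsv[120,300])
m=(H>14)&(H<30)&(S>185)&(V>95)
for r in range(92,214,6):
    x=np.where(m[r,255:310])[0]+255; print(r,(x.min(),x.max(),len(x)) if len(x) else None)
col=[(r,hsv[r,281].tolist()) for r in range(158,214,2)];print(col)
E
```

```text
[ 18 173 125] [ 18 179 121] [ 13 149  89] [ 13 155  92] [ 16 116 127]
92 None
98 None
104 (np.int64(278), np.int64(278), 1)
110 None
116 None
122 None
128 None
134 None
140 None
146 None
152 None
158 None
164 None
170 (np.int64(269), np.int64(269), 1)
176 None
182 None
188 None
194 None
200 None
206 None
212 None
[(158, [19, 176, 123]), (160, [18, 178, 123]), (162, [18, 178, 123]), (164, [18, 175, 124]), (166, [18, 182, 122]), (168, [18, 179, 118]), (170, [19, 178, 113]), (172, [19, 177, 125]), (174, [18, 180, 125]), (176, [19, 181, 127]), (178, [18, 177, 127]), (180, [18, 177, 125]), (182, [19, 175, 127]), (184, [19, 174, 126]), (186, [18, 175, 125]), (188, [19, 176, 123]), (190, [19, 179, 121]), (192, [18, 175, 124]), (194, [19, 173, 124]), (196, [19, 172, 126]), (198, [19, 171, 127]), (200, [19, 172, 126]), (202, [19, 173, 125]), (204, [16, 172, 120]), (206, [7, 183, 114]), (208, [5, 178, 99]), (210, [17, 113, 90]), (212, [25, 90, 148])]
```

```bash
python3 - <<'E'
from h import *
import pickle
im=np.load("w1.npy");c=pickle.load(open("w1.pkl","rb"))
hsv=cv2.cvtColor(im,cv2.COLOR_RGB2HSV);H,S,V=[hsv[...,i].astype(int) for i in range(3)]
m=(H>15)&(H<24)&(S>158)&(V>105)
J=[]
for r in range(96,212,3):
    x=np.where(m[r,258:305])[0]+258
    if len(x):
        print(r,x.min(),x.max(),end='; ')
        if 100<r<160: J.append((r,(x.min()+x.max())/2))
J=np.array(J);k=np.polyfit(J[:,0],J[:,1],1)
a=onz(c,np.polyval(k,100),100,.094);b=onz(c,np.polyval(k,160),160,.094)
print("\njib",a,b,np.arctan2(*(a-b)[1::-1]))
xs=[(np.where(m[r,258:305])[0]+258) for r in range(180,200)]
u=np.mean([(x.min()+x.max()+1)/2-.5 for x in xs]);print(u)
rear=onz(c,u,204,.096);tip=onz(c,np.polyval(k,96),96,.094)
print(rear,"cab from rear",rear+[.017*np.cos(.067),.017*np.sin(.067),0],"tip",tip,"cab from tip",tip-[.08*np.cos(.067),.08*np.sin(.067),0])
E
```

```text
99 275 284; 102 275 284; 105 275 284; 108 275 284; 111 274 284; 114 274 284; 117 275 284; 120 275 284; 123 275 284; 126 275 284; 129 275 284; 132 275 284; 135 275 284; 138 275 284; 141 275 284; 144 275 284; 147 275 284; 150 275 285; 153 274 285; 156 275 284; 159 275 284; 162 275 284; 165 275 284; 168 275 284; 171 267 293; 174 266 294; 177 266 294; 180 266 294; 183 266 294; 186 266 294; 189 266 294; 192 266 295; 195 266 294; 198 266 294; 201 266 294; 204 268 287; 
jib [ 0.58540466 -0.33642619  0.094     ] [ 0.53392678 -0.33998774  0.094     ] 0.06907599526897476
280.05
[ 0.49312187 -0.34304063  0.096     ] cab from rear [ 0.51008373 -0.34190248  0.096     ] tip [ 0.58865813 -0.33620087  0.094     ] cab from tip [ 0.50883762 -0.34155686  0.094     ]
```

Call:
play_rows --pt "0.009 -0.002 0.08 0 0 0 0" --pt "0.009 -0.002 0.16 0 0 0 0" --pt "0.009 -0.002 0.24 0 0 0 0" --pt "0.009 -0.002 0.32 0 0 0 0" --pt "0.009 -0.002 0.37 0 0 0 0" --pt "0.009 -0.002 0.392 0 0 0 0" --pt "0.009 -0.002 0.392 0 0 0 0" --pt "0.009 -0.002 0.392 0 0 0 0.3" --pt "0.009 -0.002 0.392 0 0 0 0.6" --pt "0.009 -0.002 0.392 0 0 0 1" --newtons 50

```text
clock: 2.15
position: [0.5105, -0.3413, 0.0556]
tool_rot: [3.141, -0.002, 0.067]
force: [0.1, -0.9, 0.6]
grip_width: 0.0443
finger_force: 0.0
```

Call:
play_rows --pt "0 0 0 0 0 0 1" --pt "0 0 0 0 0 0 1" --pt "0 0 0 0 0 0 1" --pt "0 0 0 0 0 0 1" --pt "0 0 0 0 0 0 1"

```text
clock: 2.65
position: [0.5103, -0.3412, 0.0552]
tool_rot: [3.141, -0.001, 0.067]
force: [-2.4, 1.1, 8.1]
grip_width: 0.0276
finger_force: 48.8
```

Call:
play_rows --pt "0 0 -0.02 0 0 0 1" --pt "0 0 -0.04 0 0 0 1" --pt "0 0 -0.07 0 0 0 1" --pt "0 0 -0.12 0 0 0 1" --pt "0 0 -0.18 0 0 0 1" --pt "0 0 -0.24 0 0 0 1" --pt "0 0 -0.3 0 0 0 1" --pt "0 0 -0.33 0 0 0 1" --pt "0 0 -0.33 0 0 0 1"

```text
clock: 3.55
position: [0.5108, -0.3415, 0.2226]
tool_rot: [3.139, -0.004, 0.067]
force: [0.2, -1.1, -2.6]
grip_width: 0.0275
finger_force: 49.5
```

```bash
python3 - <<'E'
from h import *
import pickle
s=observe();print(s["position"],s["tool_rot"],s["grip_width"],s["finger_force"],s["force"])
c=get_calibration("wrist");im=grab_frame("wrist");np.save("w2.npy",im);pickle.dump(c,open("w2.pkl","wb"))
save("w2",im)
plan([.5875,.0335,s["position"][2]],0.2647)
E
```

```text
[ 0.51075685 -0.34145247  0.22264607] [ 3.13916387 -0.00377869  0.06675515] 0.027506982990603376 49.517138600349426 [ 0.18621753 -1.11120058 -2.64546638]
move  [ 0.2043 -0.7372 -0.0041] [ 0.0007 -0.0009 -0.0945] mm 382.5
```

View pics/w2.png

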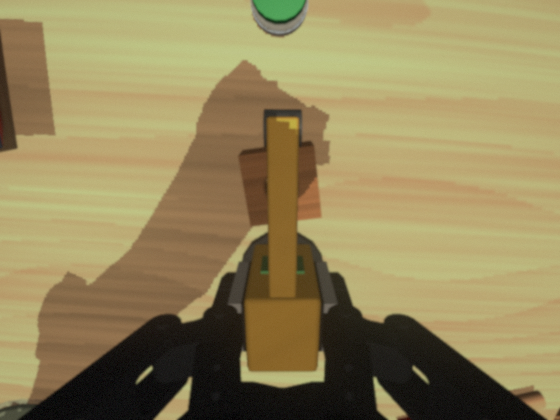

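The crane hangs straight between the fingers. The jib tip is at about (283,120) and the rear edge of the cab top at about row 370.

```bash
python3 - <<'E'
from h import *
import pickle
im=np.load("w2.npy");c=pickle.load(open("w2.pkl","rb"))
s=observe();T=R.from_euler("xyz",[3.13916,-.00378,.06675]).as_matrix();p=np.array([.51076,-.34145,.22265])
tw=lambda x,y,z:p+T@np.array([x,y,-z])
for n,q in dict(tipL=(.08,-.005,.0388),tipR=(.08,.005,.0388),tiplow=(.08,0,.0288),rearL=(-.017,-.014,.041),rearR=(-.017,.014,.041),frL=(.017,-.014,.041),frR=(.017,.014,.041)).items(): print(n,proj(c,tw(*q)).round(1))
hsv=cv2.cvtColor(im,cv2.COLOR_RGB2HSV)
print("col283",[(r,hsv[r,283].tolist()) for r in list(range(106,132,2))+list(range(356,376,2))])
print("col255",[(r,hsv[r,252].tolist()) for r in range(260,300,3)])
H,S,V=[hsv[...,i].astype(int) for i in range(3)]
m=(H>13)&(H<30)&(S>150)&(V>70)
for r in (130,150,180,200,230,250,320,335,350,362): x=np.where(m[r,235:330])[0]+235;print(r,x.min(),x.max())
E
```

```text
tipL [261.8 110.9]
tipR [295.4 110.9]
tiplow [278.9 109.6]
rearL [243.3 371.6]
rearR [315.2 371.6]
frL [239.4 297.1]
frR [318.7 297.2]
col283 [(106, [16, 118, 136]), (108, [16, 119, 120]), (110, [19, 75, 65]), (112, [18, 43, 59]), (114, [21, 39, 66]), (116, [19, 135, 104]), (118, [21, 171, 174]), (120, [23, 169, 177]), (122, [20, 175, 141]), (124, [18, 180, 133]), (126, [19, 175, 134]), (128, [19, 177, 134]), (130, [19, 180, 132]), (356, [18, 180, 136]), (358, [18, 178, 136]), (360, [19, 179, 137]), (362, [19, 179, 135]), (364, [19, 176, 136]), (366, [19, 177, 137]), (368, [19, 175, 137]), (370, [20, 153, 137]), (372, [27, 95, 170]), (374, [28, 86, 186])]
col255 [(260, [19, 150, 75]), (263, [18, 171, 76]), (266, [19, 165, 82]), (269, [20, 174, 82]), (272, [18, 162, 85]), (275, [19, 159, 85]), (278, [19, 162, 88]), (281, [19, 174, 85]), (284, [19, 184, 86]), (287, [19, 180, 85]), (290, [20, 178, 86]), (293, [20, 176, 84]), (296, [18, 176, 87]), (299, [19, 172, 107])]
130 267 298
150 249 307
180 248 312
200 250 298
230 269 295
250 255 309
320 245 319
335 246 319
350 246 317
362 248 316
```

```bash
python3 - <<'E'
from h import *
plan([.545,-.03,.2226],0.265)
E
```

```text
move  [ 0.111  -0.6162 -0.0041] [ 0.0007 -0.0009 -0.0946] mm 313.0
```

Call:
play_rows --pt "0.011 -0.062 0 0 0 -0.01 1" --pt "0.025 -0.14 0 0 0 -0.02 1" --pt "0.04 -0.22 -0.001 0 0 -0.035 1" --pt "0.055 -0.3 -0.002 0 0 -0.05 1" --pt "0.069 -0.38 -0.003 0 0 -0.06 1" --pt "0.083 -0.46 -0.003 0 0 -0.07 1" --pt "0.097 -0.54 -0.004 0 0 -0.085 1" --pt "0.107 -0.595 -0.004 0.0007 -0.001 -0.0946 1" --pt "0.111 -0.616 -0.004 0.0007 -0.001 -0.0946 1" --pt "0.111 -0.616 -0.004 0.0007 -0.001 -0.0946 1"

```text
clock: 4.6
position: [0.5444, -0.0286, 0.2207]
tool_rot: [-3.139, 0.003, 0.267]
force: [-0.3, -1.0, -2.2]
grip_width: 0.0274
finger_force: 49.7
```

Call:
play_rows --pt "0 0 0 0 0 0 1" --pt "0 0 0 0 0 0 1"

```text
clock: 4.8
position: [0.5445, -0.0314, 0.221]
tool_rot: [-3.14, 0.003, 0.263]
force: [0.3, -0.4, -0.9]
grip_width: 0.0274
finger_force: 49.7
```

```bash
python3 - <<'E'
from h import *
import pickle
s=observe();print(s["position"],s["tool_rot"],s["grip_width"],s["finger_force"],s["force"])
c=get_calibration("wrist");im=grab_frame("wrist");np.save("w3.npy",im);pickle.dump((c,s),open("w3.pkl","wb"))
save("w3",im);print(proj(c,[.589,.034,.143]))
E
```

```text
[ 0.54446704 -0.03143443  0.22102976] [-3.14028688e+00  2.60743603e-03  2.62866027e-01] 0.027387528551956187 49.74932670593262 [ 0.34006012 -0.44277007 -0.88186803]
[201.07397071 134.82151488]
```

View pics/w3.png

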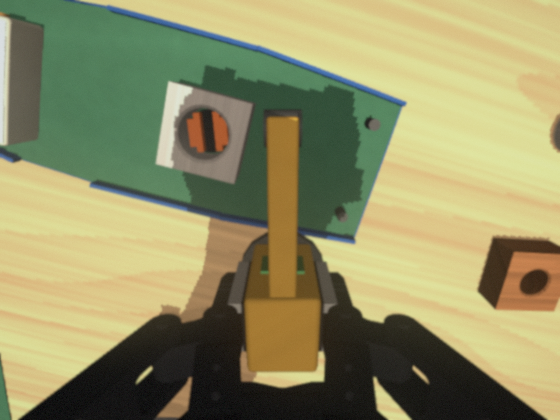

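The collar is clear at about (204,132), with its corners near (170,82), (252,102), (236,184) and (157,164). The orange coupling's slot is almost parallel to the jib.

```bash
python3 - <<'E'
from h import *
import pickle
im=np.load("w3.npy");c,s=pickle.load(open("w3.pkl","rb"))
hsv=cv2.cvtColor(im,cv2.COLOR_RGB2HSV);H,S,V=[hsv[...,i].astype(int) for i in range(3)]
print(hsv[100,170],hsv[100,230],hsv[170,220],hsv[132,206],hsv[132,195],hsv[155,185])
box=np.zeros(H.shape,bool);box[70:200,145:264]=1
g=box&~((H>40)&(H<95)&(S>70)); g=cv2.morphologyEx(g.astype(np.uint8),cv2.MORPH_OPEN,np.ones((9,9)))
n,l,st,ce=cv2.connectedComponentsWithStats(g);i=l[160,180];cnt=max(cv2.findContours((l==i).astype(np.uint8),0,2)[0],key=cv2.contourArea)
q=cv2.approxPolyDP(cnt,8,True)[:,0];print(st[i],q.tolist())
W=np.array([onz(c,*u,.143) for u in q.astype(float)]);print(W.round(4).tolist())
for a,b in zip(W,np.roll(W,-1,0)): print((np.linalg.norm(a-b)*1000).round(1),np.arctan2(*(b-a)[1::-1]).round(4))
print("centre",W.mean(0))
o=box&(H<14)&(S>150)&(V>60);o[:105]=0;o[160:]=0
for r in range(104,164,2):
    print(r,''.join('#' if V[r,x]<45 else ('o' if o[r,x] else '.') for x in range(170,240)))
E
```

```text
[ 27  25 223] [ 16  45 142] [ 15  46 143] [17 53 43] [ 10 182 171] [ 17  45 129]
[ 155   81  100  105 7915] [[167, 81], [155, 164], [235, 185], [254, 102]]
[[0.6162, 0.061, 0.143], [0.5621, 0.0605, 0.143], [0.5618, 0.0053, 0.143], [0.6177, 0.0055, 0.143]]
54.1 -3.1323
55.2 -1.5754
55.9 0.0042
55.5 1.599
centre [0.58944906 0.0330741  0.143     ]
104 ......................................................................
106 ......................................................................
108 ......................................................................
110 ..................................######..............................
112 ..........................oo.....#######..oooo........................
114 .......................ooooooooo.########.oooooo......................
116 .......................ooooooooo..#######.oooooooo....................
118 ......................oooooooooo..#######.oooooooooo..................
120 .................ooooooooooooooo..#######.oooooooooooo................
122 .................oooooooooooooooo.#######..oooooooooooo...............
124
[... 796 characters left out ...]
oooooooooooo.............
146 ......................oooooooooooooo..#####..ooooooooo................
148 ...........................oooooooo...#.####.oooooooo.................
150 ............................ooooooo...##..##..oooooo..................
152 ......................................................................
154 ......................................................................
156 ......................................................................
158 ......................................................................
160 ......................................................................
162 ......................................................................
```

```bash
python3 - <<'E'
from h import *
import pickle
im=np.load("w3.npy");c,s=pickle.load(open("w3.pkl","rb"))
for a,b in (((202,114),(205.2,150)),((211.5,114),(215.6,150)),((207,112),(210.5,150))):
    p,q=onz(c,*a,.127),onz(c,*b,.127);print("slot",np.arctan2(*(p-q)[1::-1]),(p+q)/2)
# boat axis from top view: deck sides (blue gunwale) in straight aft part
t=np.load("top0.npy");ct=get_calibration("top");hsv=cv2.cvtColor(t,cv2.COLOR_RGB2HSV)
g=(hsv[...,0]>50)&(hsv[...,0]<95)&(hsv[...,1]>80)
P=[]
for x in range(225,316,3):
    y=np.where(g[185:255,x])[0]+185; P.append([onz(ct,x,y.min()-.5,.118)[:2],onz(ct,x,y.max()+.5,.118)[:2]])
P=np.array(P)
for k in (0,1): f=np.polyfit(P[:,k,1],P[:,k,0],1);print("side",np.pi/2-np.arctan(f[0]),P[0,k],P[-1,k])
f=np.polyfit(P.mean(1)[:,1],P.mean(1)[:,0],1);print("mid yaw",np.pi/2-np.arctan(f[0]),"x at y=.034",np.polyval(f,.034))
plan([.5897,.0341,.200],.265)
E
```

```text
slot 0.2829060107603565 [0.58846564 0.03587075 0.127     ]
slot 0.31733383634420564 [0.59024711 0.02914278 0.127     ]
slot 0.2909764437280508 [0.59003873 0.03251734 0.127     ]
side 1.5409274551575562 [0.64684162 0.13288573] [ 0.64100412 -0.0832692 ]
side 1.6026614616012413 [0.52641549 0.13387569] [ 0.53497551 -0.07903636]
mid yaw 1.5715447011601362 x at y=.034 0.5874009125752716
move  [ 0.1213 -0.1027  0.0421] [-0.0007  0.0011 -0.001 ] mm 82.19999999999999
```

Call:
play_rows --pt "0.03 -0.026 0 0 0 -0.005 1" --pt "0.07 -0.06 0 0 0 -0.01 1" --pt "0.1 -0.085 0 -0.0005 0.001 -0.0153 1" --pt "0.121 -0.103 0.01 -0.0005 0.001 -0.0153 1" --pt "0.121 -0.103 0.03 -0.0005 0.001 -0.0153 1" --pt "0.121 -0.103 0.042 -0.0005 0.001 -0.0153 1" --pt "0.121 -0.103 0.042 -0.0005 0.001 -0.0153 1" --pt "0.121 -0.103 0.042 -0.0005 0.001 -0.0153 1"

```text
clock: 5.65
position: [0.5893, 0.0348, 0.2002]
tool_rot: [-3.141, 0.0, 0.296]
force: [0.5, 0.1, -1.1]
grip_width: 0.0276
finger_force: 49.7
```

```bash
python3 - <<'E'
from h import *
s=observe();print(s["position"],s["tool_rot"],s["force"],s["moment"])
plan([.5897,.0341,.181],.295)
im=grab_frame("side");np.save("s1.npy",im);c=get_calibration("side")
print(proj(c,[.5897,.0341,.16]))
save("s1",cv2.resize(im[130:260,200:360],None,fx=4.5,fy=4.5,interpolation=cv2.INTER_CUBIC))
E
```

```text
[0.58933063 0.03483897 0.20018268] [-3.14112782e+00  3.07403861e-04  2.95961925e-01] [ 0.45525673  0.06587481 -1.09217647] [-0.0465425   0.01622936 -0.00555758]
move  [0.0003 0.0016 0.0384] [-0.0002  0.0001  0.0005] mm 19.2
[284.54212701 198.31658822]
```

View pics/s1.png

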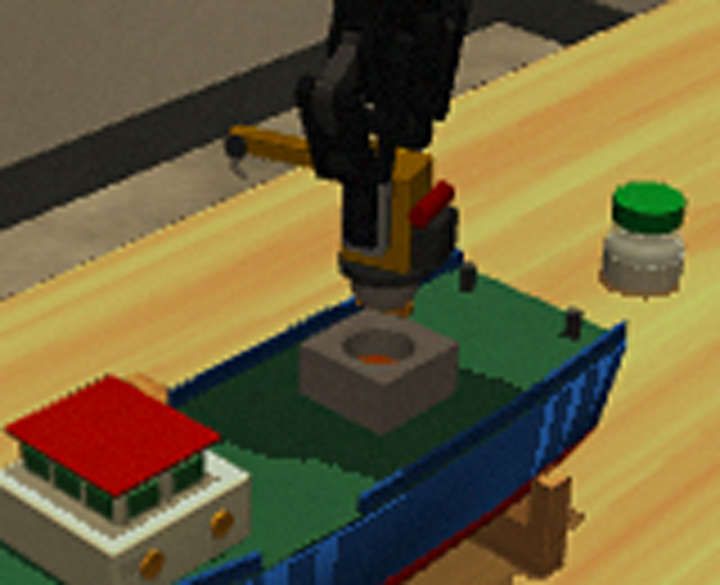

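The crane hangs over the collar. In the crop the flange spans about 338 to 460, the stem about 355 to 413, and the bore 342 to 414. I'll check this lateral agreement numerically.

```bash
python3 - <<'E'
from h import *
c=get_calibration("side")
for z in (.127,.143,.162,.169,.185,.191): print(z,((proj(c,[.5893,.0348,z])-[200,130])*4.5).round(1))
print(((proj(c,[.5993,.0348,.17])-proj(c,[.5893,.0348,.17]))*4.5),((proj(c,[.5893,.0448,.17])-proj(c,[.5893,.0348,.17]))*4.5))
im=np.load("s1.npy");e=cv2.resize(im[190:212,265:310],None,fx=8,fy=8,interpolation=cv2.INTER_NEAREST)
hsv=cv2.cvtColor(im,cv2.COLOR_RGB2HSV)
for r in range(184,216): print(r,' '.join('%3d'%v for v in hsv[r,270:306,2]))
E
```

```text
0.127 [378.1 367.5]
0.143 [379.1 339. ]
0.162 [380.2 304.6]
0.169 [380.6 291.7]
0.185 [381.6 261.9]
0.191 [382.  250.6]
[-15.67829816  -7.33001942] [-14.28448509   7.47211698]
184 192 192 194 195 201 167  51  48  22  17  11  14  10  18  65  57  46  83  83  87  90  32  23  20  23  24  24  22  16  16   9 150 198 195 193 192
185 195 194 195 194 202 162  84  70  70  68  52  50  33  66  64  55  73  84  84  85  88  30  28  24  22  23  24  21  15  18  16  92 147 199 193 192
186 196 194 195 196 202  73  82  86  82  84  71  64  67  65  64  66  85  83  83  87  85  30  21  21  25  23  18  20  12  15  68  88  36 202 197 194
187 193 193 194 194 204  67  58  84  90  83  84  89  83  80  74  89  84  83  85  87  80  29  23  26  23  22  22  14  16  22  45  44  39 202 197 195
188 194 191 195 196 204  64  28  31  33  40  62  86  93  85  83  83  86  82  83  87  81  32  23  23  21  22  20  18  22  48  47  48  43  94  87 159
189 192 191 193 194 200 107  18  26  29  32  31  30  30  39  61  84  87  83  83  87  78  34  21  26  21  26  23  23  47  50  46  44  45  50  47  70
190 194 191 194 194 199 117  26   9 
[... 3111 characters left out ...]
  95  93  94  93  91  92  92  94  95  94  97  93  96  70  57  55  56  55  58  58  57  59  47  89  86  87  98
212  62  64  62  57  62  60  61  58  66  82  93  93  94  95  94  92  94  94  95  92  73  64  51  56  56  54  60  56  56  58  60  48  39  43  41  94
213  60  59  66  60  61  60  60  60  59  58  66  84  90  94  92  94  94  92  92  71  55  58  56  58  56  58  57  56  57  54  59  49  46  43  44  44
214  59  58  62  61  62  61  62  59  62  60  58  60  66  84  93  92  95  74  54  56  57  59  55  56  57  54  60  57  57  55  58  50  48  47  46  46
215  61  62  61  60  58  64  64  60  58  59  62  58  59  60  66  73  57  56  54  59  55  59  58  56  57  57  59  55  58  61  59  46  47  45  48  47
```

Call:
play_rows --pt "0.0027 0.001 0.012 0 0 0 1" --pt "0.0027 0.001 0.024 0 0 0 1" --pt "0.0027 0.001 0.036 0 0 0 1" --pt "0.0027 0.001 0.048 0 0 0 1" --pt "0.0027 0.001 0.048 0 0 0 1"

```text
clock: 6.2
position: [0.5905, 0.0356, 0.1752]
tool_rot: [-3.141, 0.001, 0.297]
force: [0.3, 0.4, -1.3]
grip_width: 0.0273
finger_force: 49.7
```

Call:
play_rows --pt "0 0 0.002 0 0 0 1" --pt "0 0 0.004 0 0 0 1" --pt "0 0 0.006 0 0 0 1" --pt "0 0 0.006 0 0 0 1"

```text
clock: 6.6
position: [0.591, 0.0356, 0.1733]
tool_rot: [-3.141, -0.0, 0.297]
force: [-0.3, -0.2, -1.7]
grip_width: 0.0277
finger_force: 49.7
```

Call:
play_rows --pt "0 0.001 0.002 0 0 0 1" --pt "0 0.001 0.004 0 0 0 1" --pt "0 0.001 0.006 0 0 0 1" --pt "0 0.001 0.006 0 0 0 1"

```text
clock: 7.0
position: [0.5911, 0.0351, 0.1701]
tool_rot: [-3.141, 0.0, 0.297]
force: [-0.4, 0.2, -1.7]
grip_width: 0.0278
finger_force: 49.7
```

Call:
play_rows --pt "0 0 0.002 0 0 0 1" --pt "0 0 0.004 0 0 0 1" --pt "0 0 0.004 0 0 0 1"

```text
clock: 7.3
position: [0.5911, 0.0351, 0.1681]
tool_rot: [-3.141, -0.0, 0.297]
force: [-0.1, -0.3, -2.1]
grip_width: 0.0274
finger_force: 49.7
```

Call:
play_rows --pt "0 0 0.002 0 0 0 1" --pt "0 0 0.004 0 0 0 1" --pt "0 0 0.006 0 0 0 1" --pt "0 0 0.006 0 0 0 1"

```text
clock: 7.7
position: [0.5911, 0.0351, 0.1651]
tool_rot: [-3.141, 0.0, 0.297]
force: [0.1, 0.5, -2.0]
grip_width: 0.0277
finger_force: 49.7
```

Call:
play_rows --pt "0 0 0.002 0 0 0 1" --pt "0 0 0.004 0 0 0 1" --pt "0 0 0.004 0 0 0 1"

```text
clock: 8.0
position: [0.5911, 0.0351, 0.1631]
tool_rot: [-3.141, 0.0, 0.297]
force: [0.3, -0.1, -2.1]
grip_width: 0.0273
finger_force: 49.7
```

Call:
play_rows --pt "0 0 0.002 0 0 0 1" --pt "0 0 0.004 0 0 0 1" --pt "0 0 0.004 0 0 0 1"

```text
clock: 8.3
position: [0.5911, 0.0351, 0.1611]
tool_rot: [-3.141, -0.0, 0.297]
force: [-0.6, 0.1, -2.0]
grip_width: 0.0274
finger_force: 49.7
```

Call:
play_rows --pt "0 0 0.002 0 0 0 1" --pt "0 0 0.003 0 0 0 1" --pt "0 0 0.003 0 0 0 1"

```text
clock: 8.6
position: [0.5911, 0.0351, 0.1597]
tool_rot: [-3.141, -0.0, 0.297]
force: [-0.8, 0.5, -2.5]
grip_width: 0.0277
finger_force: 49.7
```

Call:
play_rows --pt "0 0 0.001 0 0 0 1" --pt "0 0 0.002 0 0 0 1" --pt "0 0 0.002 0 0 0 1"

```text
clock: 8.9
position: [0.5912, 0.0352, 0.1587]
tool_rot: [-3.141, -0.0, 0.297]
force: [-0.0, -0.5, -2.3]
grip_width: 0.027
finger_force: 49.7
```

Call:
play_rows --pt "0 0 0.001 0 0 0 1" --pt "0 0 0.001 0 0 0 1"

```text
clock: 9.1
position: [0.5912, 0.0352, 0.1583]
tool_rot: [-3.141, -0.0, 0.297]
force: [-0.1, -0.2, -0.5]
grip_width: 0.0277
finger_force: 49.8
```

Call:
play_rows --pt "0 0 0.001 0 0 0 1" --pt "0 0 0.001 0 0 0 1"

```text
clock: 9.3
position: [0.5912, 0.0351, 0.1582]
tool_rot: [-3.141, -0.0, 0.297]
force: [-3.1, 0.0, 6.4]
grip_width: 0.0271
finger_force: 50.8
```

Call:
play_rows --pt "0 0 -0.001 0 0 -0.005 1" --pt "0 -0.0001 -0.001 0 0 -0.01 1" --pt "0 -0.0001 -0.001 0 0 -0.015 1" --pt "0 -0.0002 -0.001 0 0 -0.02 1" --pt "0 -0.0002 -0.001 0 0 -0.025 1" --pt "0 -0.0002 -0.001 0 0 -0.03 1"

```text
clock: 9.9
position: [0.5911, 0.0352, 0.1582]
tool_rot: [-3.141, -0.0, 0.361]
force: [-0.4, -0.8, -0.9]
grip_width: 0.028
finger_force: 49.8
```

```bash
python3 - <<'E'
from h import *
s=observe();print(s["position"],s["tool_rot"],s["force"],s["moment"])
E
```

```text
[0.59112405 0.03520406 0.15819381] [-3.14090799e+00 -1.26250664e-04  3.60721876e-01] [-0.40046187 -0.82458282 -0.86891689] [-0.04525355  0.01234825 -0.02656187]
```

Call:
play_rows --pt "0 -0.0001 0 0 0 -0.01 1" --pt "0 -0.0002 0 0 0 -0.02 1" --pt "0 -0.0002 0 0 0 -0.03 1" --pt "0 -0.0003 0 0 0 -0.04 1" --pt "0 -0.0004 0 0 0 -0.05 1" --pt "0 -0.0005 0 0 0 -0.06 1" --pt "0 -0.0006 0 0 0 -0.07 1" --pt "0 -0.0006 0 0 0 -0.08 1" --pt "0 -0.0007 0 0 0 -0.09 1" --pt "0 -0.0008 0 0 0 -0.1 1"

```text
clock: 10.9
position: [0.5909, 0.0357, 0.1582]
tool_rot: [-3.141, -0.0, 0.571]
force: [-2.9, 1.6, -0.5]
grip_width: 0.0275
finger_force: 49.9
```

```bash
python3 - <<'E'
from h import *
s=observe();print(s["position"],s["tool_rot"],s["force"],s["moment"])
E
```

```text
[0.59089394 0.03568915 0.15823379] [-3.14082963e+00 -2.25020686e-04  5.71056942e-01] [-2.90149981  1.5634124  -0.48072067] [ 0.45584172  0.52268193 -0.21234455]
```

Call:
play_rows --pt "0 -0.0001 0 0 0 -0.01 1" --pt "0 -0.0002 0 0 0 -0.02 1" --pt "0 -0.0002 0 0 0 -0.03 1" --pt "0 -0.0003 0 0 0 -0.04 1" --pt "0 -0.0004 0 0 0 -0.05 1" --pt "0 -0.0005 0 0 0 -0.06 1" --pt "0 -0.0006 0 0 0 -0.07 1" --pt "0 -0.0006 0 0 0 -0.08 1" --pt "0 -0.0007 0 0 0 -0.09 1" --pt "0 -0.0008 0 0 0 -0.1 1"

```text
clock: 11.9
position: [0.5906, 0.036, 0.1582]
tool_rot: [-3.141, -0.0, 0.781]
force: [-4.8, 2.6, 0.2]
grip_width: 0.0276
finger_force: 50.1
```

Call:
play_rows --pt "0 -0.0001 0 0 0 -0.01 1" --pt "0 -0.0002 0 0 0 -0.02 1" --pt "0 -0.0002 0 0 0 -0.03 1" --pt "0 -0.0003 0 0 0 -0.04 1" --pt "0 -0.0004 0 0 0 -0.05 1" --pt "0 -0.0005 0 0 0 -0.06 1" --pt "0 -0.0006 0 0 0 -0.07 1" --pt "0 -0.0006 0 0 0 -0.08 1" --pt "0 -0.0007 0 0 0 -0.09 1" --pt "0 -0.0008 0 0 0 -0.1 1"

```text
clock: 12.9
position: [0.5902, 0.0363, 0.1582]
tool_rot: [-3.141, -0.0, 0.99]
force: [-5.6, 3.3, 1.9]
grip_width: 0.0275
finger_force: 50.2
```

```bash
python3 - <<'E'
from h import *
s=observe();print(s["position"],s["tool_rot"],s["force"],s["moment"])
E
```

```text
[0.59024694 0.03630841 0.15824696] [-3.14072857e+00 -3.02739283e-04  9.89883614e-01] [-5.55983208  3.29050046  1.91260312] [ 0.77199266  1.37573959 -0.28631388]
```

Call:
play_rows --pt "0 -0.0003 0 0 0 -0.01 1" --pt "0 -0.0006 0 0 0 -0.02 1" --pt "0 -0.0009 0 0 0 -0.03 1" --pt "0 -0.0012 0 0 0 -0.04 1" --pt "0 -0.0014 0 0 0 -0.05 1" --pt "0 -0.0016 0 0 0 -0.06 1" --pt "0 -0.0018 0 0 0 -0.07 1" --pt "0 -0.002 0 0 0 -0.08 1" --pt "0 -0.0022 0 0 0 -0.09 1" --pt "0 -0.0024 0 0 0 -0.1 1"

```text
clock: 13.9
position: [0.5897, 0.0367, 0.1583]
tool_rot: [3.142, -0.001, 1.199]
force: [-1.5, -0.1, -2.6]
grip_width: 0.0274
finger_force: 49.8
```

Call:
play_rows --pt "0 -0.0002 0 0 0 -0.01 1" --pt "0 -0.0004 0 0 0 -0.02 1" --pt "0 -0.0006 0 0 0 -0.03 1" --pt "0 -0.0008 0 0 0 -0.04 1" --pt "0 -0.001 0 0 0 -0.05 1" --pt "0 -0.0012 0 0 0 -0.06 1" --pt "0 -0.0014 0 0 0 -0.07 1" --pt "0 -0.0016 0 0 0 -0.08 1"

```text
clock: 14.7
position: [0.5891, 0.037, 0.1583]
tool_rot: [3.141, -0.001, 1.367]
force: [4.9, -3.4, -4.3]
grip_width: 0.0273
finger_force: 49.6
```

```bash
python3 - <<'E'
from h import *
import pickle
s=observe();print(s["position"],s["tool_rot"],s["force"],s["moment"])
c=get_calibration("wrist");im=grab_frame("wrist");np.save("w4.npy",im);pickle.dump((c,s),open("w4.pkl","wb"));save("w4",im)
E
```

```text
[0.58905265 0.03696878 0.1583115 ] [ 3.14114924e+00 -6.15668629e-04  1.36675109e+00] [ 4.87971805 -3.40274951 -4.34385529] [-0.77087669 -1.15602637 -0.17850933]
```

View pics/w4.png

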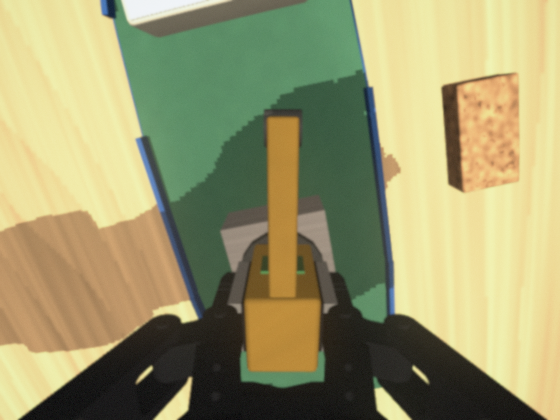

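The jib still lies straight in the grip. The collar's front edge and the wheelhouse's aft edge tilt about 0.2 rad, so roughly that much turn remains.

```bash
cat > yaw.py <<'E'
from h import *
import pickle,sys
n=sys.argv[1]
im=np.load(n+".npy");c,s=pickle.load(open(n+".pkl","rb"))
hsv=cv2.cvtColor(im,cv2.COLOR_RGB2HSV);H,S,V=[hsv[...,i].astype(int) for i in range(3)]
green=(H>40)&(H<95)&(S>70)
def fit(P,z):
    W=np.array([onz(c,u,v,z)[:2] for u,v in P]); l=cv2.fitLine(W.astype(np.float32),cv2.DIST_HUBER,0,1e-5,1e-5).ravel();return np.arctan2(l[1],l[0])%np.pi,len(P)
# deck edge of wheelhouse: first green pixel downward
P=[(u,np.where(green[:120,u])[0].min()-.5) for u in range(170,330,3) if green[:120,u].any()]
P=[p for p in P if p[1]>1]; a=fit(P,.115);print("wheelhouse aft edge yaw+90",a[0]+ (np.pi/2 if a[0]<np.pi/2 else -np.pi/2),a[1],P[0],P[-1])
# collar front bottom edge: last green upward from jib side
P=[]
for u in list(range(228,262,2))+list(range(304,318,2)):
    g=np.where(green[130:260,u])[0]+130
    if len(g): P.append((u,g.max()+.5))
print(P[::4]);a=fit(P,.115);print("collar",a[0]+(np.pi/2 if a[0]<np.pi/2 else -np.pi/2))
y=(H>13)&(H<26)&(S>150)&(V>95);P=[]
L=[];Rr=[]
for r in range(130,230,4):
    x=np.where(y[r,255:312])[0]+255
    if len(x): L.append((x.min()-.5,r));Rr.append((x.max()+.5,r))
z=s["position"][2]+.0388;print("jib",fit(L,z),fit(Rr,z),L[0],Rr[0],L[-1],Rr[-1],"tool yaw",s["tool_rot"][2])
B=(H>100)&(H<125)&(S>150);pl=[];pr=[]
for r in range(150,300,4):
    x=np.where(B[r,100:230])[0]+100
    if len(x): pl.append((x.max()+.5,r))
    x=np.where(B[r,340:420])[0]+340
    if len(x): pr.append((x.min()-.5,r))
if pl and pr: p,q=fit(pl,.13),fit(pr,.13);print("gunwale",p,q,(p[0]+q[0])/2)
E
python3 yaw.py w4
```

```text
wheelhouse aft edge yaw+90 1.572955 46 (170, np.float64(34.5)) (305, np.float64(2.5))
[(228, np.float64(211.5)), (236, np.float64(207.5)), (244, np.float64(206.5)), (252, np.float64(202.5)), (260, np.float64(203.5)), (310, np.float64(194.5))]
collar 1.5707866
jib (np.float32(1.3745682), 25) (np.float32(1.3563929), 25) (np.float64(266.5), 130) (np.float64(298.5), 130) (np.float64(268.5), 226) (np.float64(295.5), 226) tool yaw 1.3667510864230885
```

Call:
play_rows --pt "0 0.0002 0 0 0 -0.01 1" --pt "0 0.0004 0 0 0 -0.02 1" --pt "-0.0002 0.0006 0 0 0 -0.03 1" --pt "-0.0002 0.0006 0 0 0 -0.04 1" --pt "-0.0002 0.0006 0 0 0 -0.05 1" --pt "-0.0004 0.0006 0 0 0 -0.06 1" --pt "-0.0004 0.0006 0 0 0 -0.07 1" --pt "-0.0004 0.0006 0 0 0 -0.08 1" --pt "-0.0004 0.0006 0 0 0 -0.09 1" --pt "-0.0004 0.0006 0 0 0 -0.0985 1"

```text
clock: 15.75
position: [0.5888, 0.037, 0.1583]
tool_rot: [-3.141, -0.001, 1.573]
force: [-0.9, -2.8, -0.3]
grip_width: 0.0277
finger_force: 50.3
```

```bash
python3 - <<'E'
from h import *
import pickle
s=observe();print(s["position"],s["tool_rot"],s["force"],s["moment"])
c=get_calibration("wrist");im=grab_frame("wrist");np.save("w5.npy",im);pickle.dump((c,s),open("w5.pkl","wb"))
E
python3 yaw.py w5
```

```text
[0.58883128 0.03696963 0.15825006] [-3.14119996e+00 -7.06850876e-04  1.57309379e+00] [-0.85292753 -2.78633768 -0.33796052] [-0.41576135  0.35898548 -0.21395177]
wheelhouse aft edge yaw+90 1.5730417 46 (194, np.float64(3.5)) (329, np.float64(13.5))
[(228, np.float64(259.5)), (236, np.float64(201.5)), (244, np.float64(200.5)), (252, np.float64(200.5)), (260, np.float64(200.5)), (310, np.float64(200.5))]
collar 1.5955905
jib (np.float32(1.5805236), 25) (np.float32(1.5624157), 25) (np.float64(266.5), 130) (np.float64(298.5), 130) (np.float64(268.5), 226) (np.float64(295.5), 226) tool yaw 1.5730937867319852
```

Call:
play_rows --pt "0 0 0 0 0 0 0.6" --pt "0 0 0 0 0 0 0.4" --pt "0 0 0 0 0 0 0.3" --pt "0 0 0 0 0 0 0.3" --pt "0 0 0 0 0 0 0.2" --pt "0 0 0 0 0 0 0.2" --pt "0 0 0 0 0 0 0.2" --newtons 20

```text
clock: 16.5
position: [0.589, 0.037, 0.1583]
tool_rot: [3.142, -0.001, 1.571]
force: [0.5, 0.2, 0.5]
grip_width: 0.068
finger_force: 0.0
```

Call:
play_rows --pt "0 0 -0.02 0 0 0 0.2" --pt "0 0 -0.05 0 0 0 0.2" --pt "0 0 -0.09 0 0 0 0.2" --pt "0 0 -0.14 0 0 0 0.2" --pt "0 0 -0.19 0 0 0 0.2" --pt "0 0 -0.24 0 0 0 0.2" --pt "0 0 -0.24 0 0 0 0.2" --pt "0 0 -0.24 0 0 0 0.2"

```text
clock: 17.3
position: [0.5892, 0.0368, 0.2796]
tool_rot: [3.14, -0.001, 1.571]
force: [-0.3, 0.2, -0.8]
grip_width: 0.0685
finger_force: 0.0
```

```bash
python3 - <<'E'
from h import *
import pickle
s=observe();print(s["position"],s["tool_rot"],s["force"],s["grip_width"])
c=get_calibration("wrist");im=grab_frame("wrist");np.save("w6.npy",im);pickle.dump((c,s),open("w6.pkl","wb"))
im2=grab_frame("side")
o=np.zeros((420,800,3),np.uint8);o[:,:560]=im;o[:260,560:]=cv2.resize(im2[150:280,200:320],(240,260));save("fin",o)
E
```

```text
[0.58920245 0.03684685 0.27959391] [ 3.13983794e+00 -6.60774101e-04  1.57136258e+00] [-0.34072694  0.20003387 -0.77666792] 0.06852582846838977
```

View pics/fin.png

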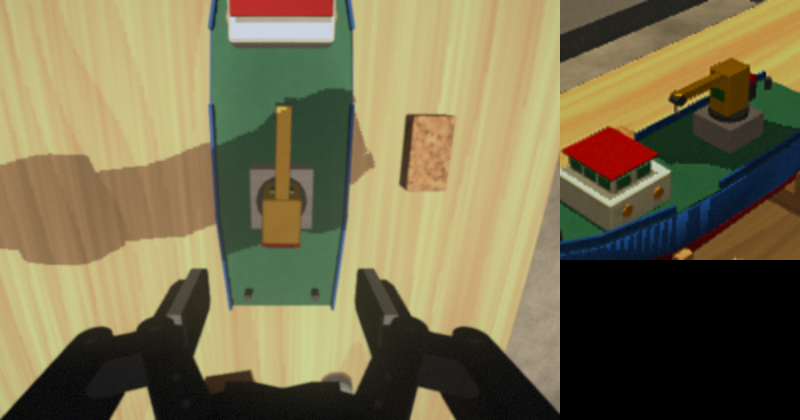

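The crane sits flush on the collar, with the jib from (285,108) to (283,197) pointing at the wheelhouse. I'll check its angle against the boat.

```bash
python3 - <<'E'
from h import *
import pickle
im=np.load("w6.npy");c,s=pickle.load(open("w6.pkl","rb"))
hsv=cv2.cvtColor(im,cv2.COLOR_RGB2HSV);H,S,V=[hsv[...,i].astype(int) for i in range(3)]
y=(H>13)&(H<30)&(S>140)&(V>80)
def fit(P,z):
    W=np.array([onz(c,u,v,z)[:2] for u,v in P]); l=cv2.fitLine(W.astype(np.float32),cv2.DIST_HUBER,0,1e-5,1e-5).ravel();return float(np.arctan2(l[1],l[0])%np.pi)
L=[];Q=[]
for r in range(112,186,3):
    x=np.where(y[r,270:300])[0]+270
    if len(x): L.append((x.min()-.5,r));Q.append((x.max()+.5,r))
print("jib",fit(L,.197),fit(Q,.197),L[0],Q[0],L[-1],Q[-1])
g=(H>40)&(H<95)&(S>70)
P=[(u,np.where(g[:120,u])[0].min()-.5) for u in range(234,332,3)]
a=fit(P,.115);print("wh",a+(np.pi/2 if a<np.pi/2 else -np.pi/2))
l=[];q=[]
for r in range(50,300,5):
    x=np.where(g[r,200:370])[0]+200; l.append((x.min(),r));q.append((x.max(),r))
for A,B in ((0,12),(25,50)): print("deck",(fit(l[A:B],.115)+fit(q[A:B],.115))/2)
E
```

```text
jib 1.566093921661377 1.5449024438858032 (np.float64(276.5), 112) (np.float64(291.5), 112) (np.float64(269.5), 184) (np.float64(291.5), 184)
wh 1.5720649248131107
deck 1.580089032649994
deck 1.5750489234924316
```

```bash
python3 - <<'E'
from h import *
import pickle
im=np.load("w6.npy");c,s=pickle.load(open("w6.pkl","rb"))
hsv=cv2.cvtColor(im,cv2.COLOR_RGB2HSV);H,S,V=[hsv[...,i].astype(int) for i in range(3)]
y=(H>13)&(H<30)&(S>140)&(V>80)
W=[]
for r in range(114,176,3):
    x=np.where(y[r,274:296])[0]+274;W.append([x.min(),x.max(),r])
print(W[::3]);W=np.array(W);m=np.c_[(W[:,0]+W[:,1])/2,W[:,2]]
k=np.polyfit(m[:,1],m[:,0],1);a,b=[onz(c,np.polyval(k,r),r,.197) for r in (114,176)];print(np.arctan2(*(a-b)[1::-1]))
cab=[(np.where(y[r,255:310])[0]+255) for r in range(208,238,4)];print([(x.min(),x.max()) for x in cab])
q=onz(c,np.mean([(x.min()+x.max())/2 for x in cab]),222,.199);print("cab->tip",np.arctan2(*(a-q)[1::-1]))
E
```

```text
[[np.int64(277), np.int64(291), 114], [np.int64(276), np.int64(291), 123], [np.int64(276), np.int64(290), 132], [np.int64(276), np.int64(290), 141], [np.int64(276), np.int64(290), 150], [np.int64(276), np.int64(289), 159], [np.int64(276), np.int64(289), 168]]
1.5464878663951853
[(np.int64(262), np.int64(301)), (np.int64(262), np.int64(300)), (np.int64(263), np.int64(299)), (np.int64(263), np.int64(299)), (np.int64(263), np.int64(299)), (np.int64(263), np.int64(299)), (np.int64(262), np.int64(299)), (np.int64(262), np.int64(298))]
cab->tip 1.546411660153996
```

The jib is about 0.025 rad to starboard of the bow line; it eased back on release. I'll regrip and nudge it straight.

Call:
play_rows --pt "0 0 0.05 0 0 0 0.2" --pt "0 0 0.1 0 0 0 0.2" --pt "0 0 0.15 0 0 0 0.2" --pt "0 0 0.19 0 0 0 0.2" --pt "0 0 0.22 0 0 0 0.2" --pt "0 0 0.236 0 0 0 0.2" --pt "0 0 0.236 0 0 0 0.2" --pt "0 0 0.236 0 0 0 0.4" --pt "0 0 0.236 0 0 0 0.7" --pt "0 0 0.236 0 0 0 1" --newtons 30

```text
clock: 18.4
position: [0.5893, 0.0369, 0.161]
tool_rot: [3.141, -0.001, 1.571]
force: [-2.4, 0.6, 7.9]
grip_width: 0.0277
finger_force: 29.7
```

Call:
play_rows --pt "0 0 0 0 0 0 1" --pt "0 0 0 0 0 0 1" --pt "0 0 0 0 0 0 1" --pt "0 0 0 0 0 -0.004 1" --pt "0 0 0 0 0 -0.008 1" --pt "0 0 0 0 0 -0.0125 1" --pt "0 0 0 0 0 -0.0125 1"

```text
clock: 19.1
position: [0.5891, 0.0369, 0.1611]
tool_rot: [3.141, -0.001, 1.598]
force: [-3.2, 0.4, 6.5]
grip_width: 0.0277
finger_force: 30.9
```

```bash
python3 - <<'E'
from h import *
s=observe();print(s["position"],s["tool_rot"],s["force"],s["moment"],s["grip_width"])
E
```

```text
[0.58908494 0.03689742 0.16107614] [ 3.14102064e+00 -5.70668708e-04  1.59758965e+00] [-3.21763286  0.35461172  6.47768986] [-0.0550673   0.72758755 -0.22461454] 0.02770899195717472
```

Call:
play_rows --pt "0 0 0 0 0 0 0.6" --pt "0 0 0 0 0 0 0.4" --pt "0 0 0 0 0 0 0.3" --pt "0 0 0 0 0 0 0.2" --pt "0 0 0 0 0 0 0.2" --pt "0 0 0 0 0 0 0.2" --pt "0 0 0 0 0 0 0.2" --newtons 20

```text
clock: 19.8
position: [0.589, 0.0369, 0.1603]
tool_rot: [3.142, -0.001, 1.598]
force: [-0.3, 0.2, -0.1]
grip_width: 0.068
finger_force: 0.0
```

Call:
play_rows --pt "0 0 -0.02 0 0 0 0.2" --pt "0 0 -0.05 0 0 0 0.2" --pt "0 0 -0.09 0 0 0 0.2" --pt "0 0 -0.14 0 0 0 0.2" --pt "0 0 -0.19 0 0 0 0.2" --pt "0 0 -0.236 0 0 0 0.2" --pt "0 0 -0.236 0 0 0 0.2" --pt "0 0 -0.236 0 0 0 0.2"

```text
clock: 20.6
position: [0.5892, 0.0369, 0.2794]
tool_rot: [3.14, -0.001, 1.598]
force: [-0.6, -0.0, -1.1]
grip_width: 0.0683
finger_force: 0.0
```

```bash
python3 - <<'E'
from h import *
s=observe();c=get_calibration("wrist");im=grab_frame("wrist");print(s["position"],s["tool_rot"])
hsv=cv2.cvtColor(im,cv2.COLOR_RGB2HSV);H,S,V=[hsv[...,i].astype(int) for i in range(3)]
y=(H>13)&(H<30)&(S>140)&(V>80)
W=[]
for r in range(114,176,3):
    x=np.where(y[r,268:302])[0]+268;W.append([x.min(),x.max(),r])
print([list(map(int,w)) for w in W[::3]]);W=np.array(W);m=np.c_[(W[:,0]+W[:,1])/2,W[:,2]]
k=np.polyfit(m[:,1],m[:,0],1);a,b=[onz(c,np.polyval(k,r),r,.197) for r in (114,176)];print("jib",np.arctan2(*(a-b)[1::-1]))
cab=[(np.where(y[r,255:310])[0]+255) for r in range(208,238,4)]
q=onz(c,np.mean([(x.min()+x.max())/2 for x in cab]),222,.199);print("cab->tip",np.arctan2(*(a-q)[1::-1]),q)
g=(H>40)&(H<95)&(S>70)
P=np.array([onz(c,u,np.where(g[:120,u])[0].min()-.5,.115)[:2] for u in range(240,325,3)])
l=cv2.fitLine(P.astype(np.float32),cv2.DIST_HUBER,0,1e-5,1e-5).ravel();print("wh",np.arctan(l[1]/l[0])+np.pi/2)
# rear edge rows / scale for seat height
E
```

```text
[0.58916732 0.03687137 0.27944929] [ 3.13995777e+00 -6.27976221e-04  1.59761400e+00]
[[279, 293, 114], [278, 292, 123], [278, 292, 132], [278, 292, 141], [278, 291, 150], [277, 291, 159], [277, 290, 168]]
jib 1.557608895837166
cab->tip 1.5553430248436728 [0.58940906 0.03407573 0.199     ]
wh 1.5714353
```

```bash
python3 -c "
from workcell import *
print(job_done())"
```

```text
the job is handed in; nothing more can be done
None
```

I handed the job in: the crane is engaged and sits fully down on the collar, the jib points within about 1° of the bow line, and the gripper has let go and lifted clear without my touching the bottles or the sanding block.

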